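# Pack the empty wax tins into the studio tray

### The arm

A 6-joint arm with a two-finger parallel gripper is mounted at the origin on the work surface. World frame = base frame: x ahead of the robot, y to its left, z up, the work surface at z = 0. Lengths are in m, angles in degrees, forces in N, time in s.
With the tool pointing down it reaches from about 0.4 to 0.825 m from the base axis. Payload 7 kg.
Tool frame: the origin (TCP) lies midway between the tips of the shut fingers; the grasp point (between the pads) lies 19 mm behind it; z points along the fingers, y is the direction in which the jaws open and shut (so a half turn about z gives the same grasp; the last joint's range is limited). The gripper opens to 88 mm and grips with 3 to 60 N. Pads are 19 mm wide; open, the fingers measure 130 mm over their backs; the gripper's body (78 mm by 193 mm) begins 47 mm behind the grasp point.
Start: joints at [84.918, 20.546, 0.682, 0, -70.136, -16.507], TCP at [0.248, 0.628, 0.227] pointing down, gripper open.
Joint ranges: [-176.03, 176.03], [-82.01, 121.73], [-58.28, 71.71], [-173.87, 95.51], [-174.79, -0.11], [-173.66, 173.66]. Speed limits (degrees/s): [136.94, 136.94, 172.46, 180, 180, 180].

### API

Orientations are given as a 3x3 rotation matrix whose columns are the frame's x, y, z axes.
In Python, from rig import robot gives the robot as it stands. Calls block until the motion is done:
- robot.goto(position, orientation): joint-space move of the TCP to a pose.
- robot.servo_line(position, ori=None, speed=0.15): straight line of the TCP; ori=None keeps the orientation; speed is the mean speed in m/s.
- robot.movej(angles): joint-space move.
- robot.move_gripper(opening): opening from 0.0 (shut) to 1.0 (fully open); the grip force is fixed at half the most; returns when the fingers have stopped.
- robot.dwell(seconds).
- robot.ik(position, orientation): joint angles nearest the present ones, or None.
- robot.grab_frame(name): name is "side" or "top"; returns (picture, depth): 400x640x3 uint8, red, green, blue; 400x640 float32, m along the optical axis (not along the pixel's ray), 0 where there is no reading.
- robot.camera_info(name): a dict with "vfov" (degrees; the focal length in pixels is half the picture's height over the tangent of half this angle, whatever the lens; pixels are square), "cx", "cy" (the principal point, pixels), "view" (4x4, takes a point from world to camera coordinates). Camera axes: x right, y down, z forward; pixel columns grow to the right and rows downward; lengths in m; the calibration is good to about 2 mm. A picture is of the moment at which its call begins. camera_info takes no time and is no camera call.
A pose or a line that the arm cannot do raises robot.Unreachable and nothing moves.
- robot.job_done(): hands the job in, once; it reports no verdict.
Readings, each from a call of its own:
- robot.read_t(): time.
- robot.read_qpos(): joint angles.
- robot.read_qvel(): joint speeds.
- robot.read_effort(): joint torques, N m.
- robot.read_position(): TCP position.
- robot.read_tcp_rot(): TCP orientation.
- robot.read_force(): force on the tool from outside, world axes, zero at the start.
- robot.read_ft_torque(): the same for the moment, N m.
- robot.read_grip_width(): opening from 0.0 (shut) to 1.0 (fully open).
Only numpy, scipy, OpenCV 4.12 (cv2) and the standard library are available. Lean on these libraries where they do the work, as an engineer would, in place of code of your own. Each camera call takes 0.05 s, during which the arm holds its last target.

### The job

Pack up the four open, empty steel tins that stand about on the plywood board: put each one upright in the recess of the wooden tray that matches its shape and size, the three round tins by size and the oblong tin in the oblong recess. The two tins with lids are still full: leave them standing where they are.

Things in the scene. Friction and masses are not known exactly. Their poses are not given: they have to be found in the camera images.
- open_large (a point): Largest open empty tin: plain steel, round, open top, 66 mm outside diameter, 50 mm high, walls 3 mm, about 110 g. The point is on its vertical axis, half-way up (25 mm above its underside), z up.
- open_medium (a point): Middle-sized open empty tin: plain steel, round, open top, 48 mm outside diameter, 55 mm high, walls 3 mm, about 80 g. The point is on its vertical axis, half-way up (27.5 mm above its underside), z up.
- open_small (a point): Smallest open empty tin: plain steel, round, open top, 32 mm outside diameter, 48 mm high, walls 3 mm, about 50 g. The point is on its vertical axis, half-way up (24 mm above its underside), z up.
- open_oblong (a point): Open empty oblong tin: plain steel, rectangular, open top, 70 mm long (its x axis) by 42 mm wide (its y axis), 45 mm high, walls 3 mm, about 90 g. The point is on its vertical axis, half-way up (22.5 mm above its underside), z up.
- lidded_round (a point): Look-alike to leave alone: full round steel tin closed by a lid, body 48 mm and lid 52 mm in diameter, 57 mm high in all. The point is on its vertical axis, half-way up (27.5 mm above its underside), z up. All six tins start upright on a flat plywood board whose top is 6 mm above the table, at least 90 mm apart centre to centre, among a few low loose scraps (under 20 mm high).
- lidded_oblong (a point): Look-alike to leave alone: full oblong steel tin closed by a lid, 74 mm (its x axis) by 46 mm (its y axis) over the lid, 46 mm high in all. The point is on its vertical axis, half-way up (22.5 mm above its underside), z up.
- recess_large (a point): Largest round recess, 82 mm diameter, for the largest round tin. In one of four 104 mm square light-wood inserts, centres 106 mm apart, two by two in the low dark-wood tray (228 mm square; its 6 mm thick walls rise 18 mm above the table; so do the inserts). The recess is 8 mm deep with a dark felt floor; the point is the centre of its floor, 10 mm above the table, z up. All fixed; the inserts' order varies.
- recess_medium (a point): Middle-sized round recess, 64 mm diameter, for the middle-sized round tin. In one of four 104 mm square light-wood inserts, centres 106 mm apart, two by two in the low dark-wood tray (228 mm square; its 6 mm thick walls rise 18 mm above the table; so do the inserts). The recess is 8 mm deep with a dark felt floor; the point is the centre of its floor, 10 mm above the table, z up. All fixed; the inserts' order varies.
- recess_small (a point): Smallest round recess, 48 mm diameter, for the smallest round tin. In one of four 104 mm square light-wood inserts, centres 106 mm apart, two by two in the low dark-wood tray (228 mm square; its 6 mm thick walls rise 18 mm above the table; so do the inserts). The recess is 8 mm deep with a dark felt floor; the point is the centre of its floor, 10 mm above the table, z up. All fixed; the inserts' order varies.
- recess_oblong (a point): Rectangular recess, 86 mm long (its x axis) by 58 mm wide (its y axis), for the oblong tin, either way round. In one of four 104 mm square light-wood inserts, centres 106 mm apart, two by two in the low dark-wood tray (228 mm square; its 6 mm thick walls rise 18 mm above the table; so do the inserts). The recess is 8 mm deep with a dark felt floor; the point is the centre of its floor, 10 mm above the table, z up. All fixed; the inserts' order varies.
Not all that is in view belongs to the job. Leave any pink look-alike of the part that bears lidded_round alone.

How it is judged (in metres and radians):
At the end, for the whole second after the job is handed in: Each open tin stands upright (within 0.1 rad) and at rest on the floor of its own recess (within 4 mm in height, its axis within 14 mm of the recess centre); both lidded tins still stand upright within 30 mm of where they were (horizontal distance between open_large and recess_large below 0.014 m and z of open_large in the frame of recess_large between 0.021 and 0.029 m and angle between each of open_large, open_medium, open_small, open_oblong, lidded_round, lidded_oblong's own z axis and vertical below 0.1 rad and linear speed of each of tin_large, tin_medium, tin_small, tin_oblong below 0.02 m/s and horizontal distance between open_medium and recess_medium below 0.014 m and z of open_medium in the frame of recess_medium between 0.0235 and 0.0315 m and horizontal distance between open_small and recess_small below 0.014 m and z of open_small in the frame of recess_small between 0.02 and 0.028 m and horizontal distance between open_oblong and recess_oblong below 0.014 m and z of open_oblong in the frame of recess_oblong between 0.0185 and 0.0265 m and distance of each of lidded_round, lidded_oblong from where it was at the start of the episode below 0.03 m); the robot touches nothing.
It fails at once if the lidded round tin was moved more than 30 mm (distance of lidded_round from where it was at the start of the episode above 0.03 m).
It fails at once if the lidded oblong tin was moved more than 30 mm (distance of lidded_oblong from where it was at the start of the episode above 0.03 m).
It also fails if it takes over 104 s, if anything falls off the work surface, if the arm or the gripper's body presses on something with over 40 N, if the wrist force passes 120 N, or if a joint passes its speed limit or range.

## Working session

There is one attempt and no reset: what is moved stays moved. The work goes in short steps, each a Python script; the robot and the scene stay as the last script left them, time stands still between calls to the robot, and variables do not carry over. Pictures are saved under pics/ and viewed, and the job is handed in when it is done.

```bash
mkdir -p pics; ls
python3 - <<'E'
from rig import robot
import cv2,numpy as np
for n in("top","side"):
    p,d=robot.grab_frame(n); i=robot.camera_info(n); print(n,i)
    np.savez(f"pics/{n}0.npz",p=p,d=d)
    cv2.imwrite(f"pics/{n}0.png",p[:,:,::-1])
print(robot.read_t(),robot.read_tcp_rot())
E
```

```text
pics
top {'vfov': 52.66536223583631, 'cx': 315.62591582639584, 'cy': 196.41521628755254, 'view': array([[-0.01900167, -0.99977868,  0.00902961, -0.02195737],
       [-0.99666026,  0.01822348, -0.07960048,  0.48623178],
       [ 0.07941831, -0.010512  , -0.99678595,  0.80237348],
       [ 0.        ,  0.        ,  0.        ,  1.        ]])}
side {'vfov': 47.555381344971366, 'cx': 317.75719468798883, 'cy': 189.61573664933158, 'view': array([[ 0.74792843, -0.66352111, -0.01851483, -0.39019255],
       [-0.32987855, -0.34734881, -0.87779778,  0.21537085],
       [ 0.57600626,  0.66263756, -0.47867343,  0.77875229],
       [ 0.        ,  0.        ,  0.        ,  1.        ]])}
0.1 [[ 9.29808371e-01 -3.68043796e-01 -3.97201068e-04]
 [-3.68043981e-01 -9.29807325e-01 -1.40234561e-03]
 [ 1.46804138e-04  1.45010015e-03 -9.99998938e-01]]
```

View pics/top0.png

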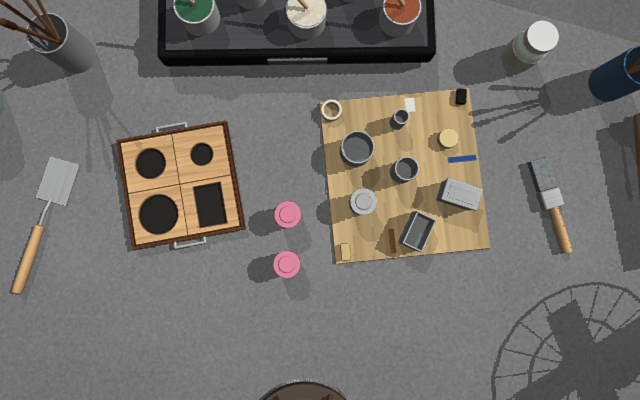

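View pics/side0.png

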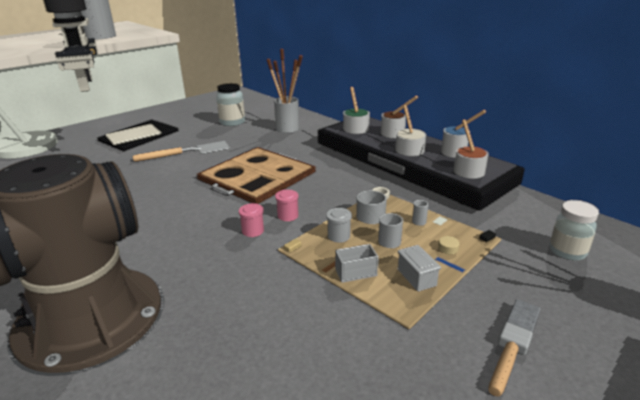

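```bash
cat > h.py <<'E'
import numpy as np,cv2
from rig import robot
def cam(n):
    i=robot.camera_info(n); f=200/np.tan(np.radians(i['vfov']/2)); return f,i['cx'],i['cy'],np.array(i['view'])
def world(n,d):
    f,cx,cy,V=cam(n); v,u=np.mgrid[:400,:640]; P=np.stack([(u-cx)/f*d,(v-cy)/f*d,d],-1)
    return (P-V[:3,3])@V[:3,:3]
def plane(n,uv,z):
    f,cx,cy,V=cam(n); uv=np.atleast_2d(uv).astype(float)
    r=np.c_[(uv[:,0]-cx)/f,(uv[:,1]-cy)/f,np.ones(len(uv))]@V[:3,:3]; c=-V[:3,:3].T@V[:3,3]
    return c+r*((z-c[2])/r[:,2])[:,None]
def ortho(n,p,z,x0=.2,x1=.9,y0=-.35,y1=.35,s=1000):
    "rectify at height z: rows = x decreasing, cols = y decreasing (s px/m)"
    f,cx,cy,V=cam(n); xs=x1-np.arange(int((x1-x0)*s))/s; ys=y1-np.arange(int((y1-y0)*s))/s
    Y,X=np.meshgrid(ys,xs); Q=np.stack([X,Y,np.full_like(X,z)],-1)@V[:3,:3].T+V[:3,3]
    return cv2.remap(p,(f*Q[...,0]/Q[...,2]+cx).astype(np.float32),(f*Q[...,1]/Q[...,2]+cy).astype(np.float32),cv2.INTER_CUBIC)
E
python3 - <<'E'
from h import *
a=np.load('pics/top0.npz');p,d=a['p'],a['d'];W=world('top',d)
W[d==0]=-1
print('table z',np.median(W[300:330,100:300,2]),'board',np.median(W[130:150,420:435,2]))
m=((W[...,2]>.035)&(W[...,2]<.2)).astype(np.uint8)
n,l,s,c=cv2.connectedComponentsWithStats(m)
for k in range(1,n):
    if s[k,4]>60:
        q=W[l==k]; zt=np.percentile(q[:,2],95); t=q[q[:,2]>zt-.006]; r=cv2.minAreaRect((t[:,:2]*1000).astype(np.float32))
        (cc,rr)=cv2.minEnclosingCircle((t[:,:2]*1000).astype(np.float32))
        print(c[k].round(),s[k,4],'z',zt.round(4),'rect',np.round(r[0]),np.round(r[1]),round(r[2]),'circ',np.round(cc),round(rr))
for nm,z,b in(('board',.054,(.38,.72,-.34,-.0)),('tray',.018,(.38,.72,.1,.42))):
    o=ortho('top',p,z,*b,s=2000); cv2.imwrite(f'pics/o_{nm}.png',cv2.resize(o,None,fx=.85,fy=.85,interpolation=cv2.INTER_AREA)[:,:,::-1])
E
```

```text
table z -8.011699155992723e-05 board 0.005564921645626308
[51. 36.] 2500 z 0.1728 rect [792. 465.] [53. 64.] 71 circ [790. 457.] 36
[294.  30.] 17041 z 0.1142 rect [823.  -2.] [464.  55.] 90 circ [844.  -2.] 232
[533.  43.] 1596 z 0.1014 rect [ 778. -467.] [60. 62.] 69 circ [ 778. -467.] 32
[621.  73.] 1464 z 0.0991 rect [ 720. -634.] [37. 78.] 84 circ [ 718. -649.] 39
[400. 117.] 146 z 0.0551 rect [ 640. -203.] [30. 31.] 63 circ [ 640. -203.] 16
[357. 146.] 288 z 0.0576 rect [ 579. -114.] [64. 64.] 1 circ [ 580. -114.] 33
[406. 169.] 262 z 0.062 rect [ 534. -208.] [46. 47.] 53 circ [ 535. -208.] 24
[461. 194.] 895 z 0.0539 rect [ 483. -318.] [75. 46.] 71 circ [ 483. -318.] 42
[363. 201.] 563 z 0.0643 rect [ 471. -122.] [50. 50.] 44 circ [ 472. -122.] 26
[287. 214.] 549 z 0.058 rect [449.  25.] [50. 50.] 18 circ [449.  25.] 26
[419. 231.] 316 z 0.0525 rect [ 412. -231.] [43. 70.] 63 circ [ 412. -230.] 39
[286. 264.] 572 z 0.0584 rect [354.  29.] [50. 50.] 0 circ [354.  28.] 26
```

```bash
ls pics
```

```text
o_board.png
o_tray.png
side0.npz
side0.png
top0.npz
top0.png
```

View pics/o_board.png

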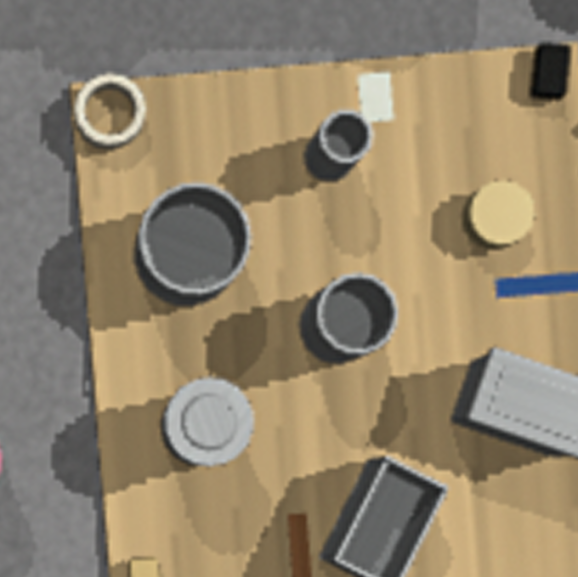

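View pics/o_tray.png

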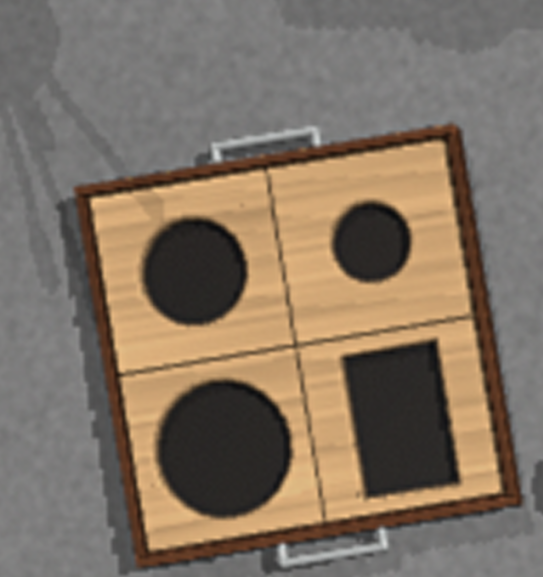

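Run:
```python
from h import *
a=np.load('pics/top0.npz');p=a['p']
b=(.38,.72,.1,.42);s=2000
o=ortho('top',p,.018,*b,s=s); hsv=cv2.cvtColor(o,cv2.COLOR_RGB2HSV)
X=lambda c:(b[1]-c[1]/s,b[3]-c[0]/s)
dark=((hsv[...,2]<75)&(hsv[...,1]<120)).astype(np.uint8)
light=((hsv[...,1]>70)&(hsv[...,2]>110)).astype(np.uint8)
light=cv2.morphologyEx(light,cv2.MORPH_CLOSE,np.ones((9,9)))
cs,_=cv2.findContours(light,cv2.RETR_EXTERNAL,cv2.CHAIN_APPROX_NONE); c=max(cs,key=cv2.contourArea)
r=cv2.minAreaRect(c); print('inserts',X(r[0]),np.array(r[1])/s,r[2])
th=np.radians(r[2])
n,l,st,ce=cv2.connectedComponentsWithStats(cv2.morphologyEx(dark,cv2.MORPH_OPEN,np.ones((15,15))))
for k in range(1,n):
    if st[k,4]>4000:
        cc=cv2.findContours((l==k).astype(np.uint8),0,2)[0][0]; q=cv2.minAreaRect(cc); e=cv2.minEnclosingCircle(cc)
        print(np.round(X(ce[k]),4),'rect',np.round(X(q[0]),4),np.array(q[1])/s,q[2],'circ',np.round(X(e[0]),4),e[1]/s)
c0=np.array(r[0])
for i in(-1,1):
  for j in(-1,1):
    v=c0+.053*s*(i*np.array([np.cos(th),np.sin(th)])+j*np.array([-np.sin(th),np.cos(th)])); print('grid',np.round(X(v),4))
# oblong tin
W=world('top',a['d']); m=(W[...,2]>.035)&(W[...,2]<.07)&(abs(W[...,0]-.412)<.045)&(abs(W[...,1]+.231)<.05)
# rim mask by colour at z=.051: use mask ortho
t=W[m]; t=t[t[:,2]>.045]; q=cv2.boxPoints(cv2.minAreaRect((t[:,:2]).astype(np.float32)*1000)); print(q.round(1))
```

```text
inserts (0.5148445739746094, 0.24543246459960935) [0.21618468 0.21232129] 80.53767395019531
[0.5778 0.2014] rect [0.5778 0.2012] [0.0445 0.0435] 90.0 circ [0.5778 0.2017] 0.02297077751159668
[0.5605 0.3055] rect [0.5605 0.3055] [0.061 0.059] 90.0 circ [0.5606 0.3059] 0.03108709144592285
[0.4736 0.1841] rect [0.4736 0.1841] [0.08400788 0.05540246] 80.53767395019531 circ [0.4735 0.1838] 0.04908225250244141
[0.4563 0.2881] rect [0.4562 0.2882] [0.0785 0.0765] 90.0 circ [0.4562 0.2882] 0.04000786209106445
grid [0.5758 0.2019]
grid [0.5584 0.3064]
grid [0.4713 0.1844]
grid [0.4539 0.289 ]
[[ 370.9 -234.5]
 [ 433.5 -265.9]
 [ 452.8 -227.3]
 [ 390.2 -195.9]]
```

Open tins, top picture: large (357,149), medium (405,169), small (401,118) and oblong (418,231).
Things that could be mistaken for them: lidded round (364,202), lidded oblong (461,194), pink tins (287,215) and (287,265), and the cream tape ring (331,110).
In the rectified crop, the four chosen tins are open with dark insides. Their measured diameters are 66, 47 and 31 mm, and the oblong measures 70x43 mm, so they match the description.
Tray recesses: medium (151,163), small (202,154), large (158,214) and oblong (210,204).

I'll check IK for every pose next, then do the small tin first.

```bash
cat >> h.py <<'E'
def R(phi):
    c,s=np.cos(np.radians(phi)),np.sin(np.radians(phi)); return np.array([[-s,c,0],[c,s,0],[0,0,-1.]])
# tin: pick xy, phi pick, place xy, phi place, width
T=dict(small=((.640,-.203),90,(.577,.2016),90,.032),medium=((.5345,-.208),30,(.5595,.306),30,.048),
       large=((.580,-.114),55,(.4552,.2886),55,.066),oblong=((.412,-.231),63.4,(.4725,.1842),99.5,.042))
ZP=.021; ZT=.15
def best(xy,phi,z):
    q0=np.array(robot.read_qpos()); o=[]
    for k in(0,180):
        q=robot.ik([*xy,z],R(phi+k))
        if q is not None: o.append((np.abs(np.array(q)-q0)[[0,5]].sum(),phi+k,q))
    return min(o,key=lambda t:t[0])
def pick(n):
    a,pa,b,pb,w=T[n]
    robot.move_gripper(min(1,(w+.02)/.088)); _,ph,q=best(a,pa,ZT)
    robot.goto([*a,ZT],R(ph)); robot.servo_line([*a,ZP],speed=.12)
    robot.move_gripper(0); print(n,'t',robot.read_t(),'grip mm',robot.read_grip_width()*88,'F',np.round(robot.read_force(),1))
    robot.servo_line([*a,ZT],speed=.15); print('lifted grip',robot.read_grip_width()*88)
    return ph
def place(n,ph):
    a,pa,b,pb,w=T[n]; ph=ph+pb-pa
    robot.goto([*b,ZT],R(ph)); robot.servo_line([*b,.045],speed=.15); robot.servo_line([*b,ZP+.0047],speed=.05)
    print('down F',np.round(robot.read_force(),1),np.round(robot.read_position(),4))
    robot.move_gripper(min(1,(w+.018)/.088)); robot.servo_line([*b,ZT],speed=.2); print('t',robot.read_t())
def snap(name,n='top'):
    p,d=robot.grab_frame(n); np.savez(f'pics/{name}.npz',p=p,d=d); cv2.imwrite(f'pics/{name}.png',p[:,:,::-1])
E
python3 - <<'E'
from h import *
for n,(a,pa,b,pb,w) in T.items():
    _,ph,q=best(a,pa,ZT); print(n,ph,np.round(q), *[[None if (r:=robot.ik([*xy,z],R(f))) is None else np.round(r)[[0,5]] for z in(.021,.15)] for xy,f in((a,ph),(b,ph+pb-pa))])
E
python3 - <<'E'
from h import *
ph=pick('small'); snap('s1'); snap('s1s','side')
E
```

```text
small 90 [ -1.  23.  -6.   0. -61. -89.] [array([ -1., -89.]), array([ -1., -89.])] [array([  38., -128.]), array([  38., -128.])]
medium 210 [ -2.  15. -18.   0. -57.  32.] [array([-2., 32.]), array([-2., 32.])] [array([ 46., -16.]), array([ 46., -16.])]
large 235 [  8.  16. -16.   0. -58.  47.] [array([ 8., 47.]), array([ 8., 47.])] [array([53.,  2.]), array([53.,  2.])]
oblong 243.4 [ -5.   5. -30.   0. -54.  69.] [array([-5., 69.]), array([-5., 69.])] [array([44., 56.]), array([44., 56.])]
small t 5.8333 grip mm 32.022322697129 F [-0.1 -0.7  3.3]
lifted grip 31.761523994374002
```

View pics/s1.png

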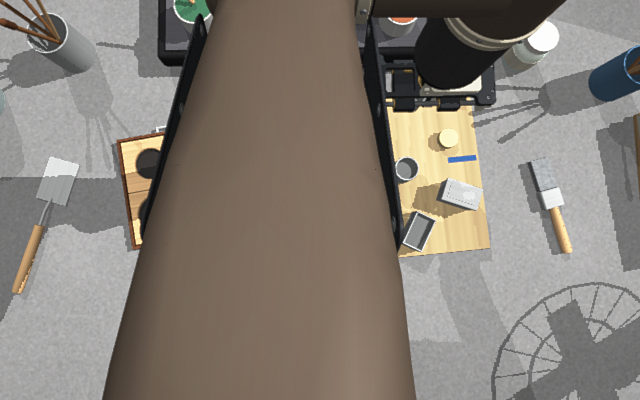

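View pics/s1s.png

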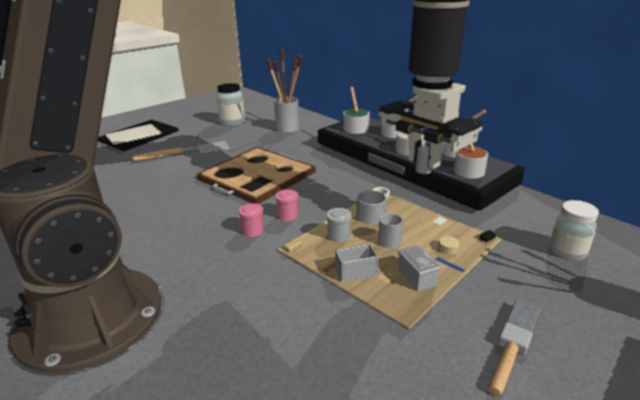

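The side view shows the small tin held upright in the gripper at (423,157), and nothing else has moved. Now I'll place it and pick the medium one.

Run:
```python
from h import *
place('small',90)
ph=pick('medium'); print(ph); snap('s2s','side')
```

```text
down F [-1.3 -0.2  1.9] [0.5768 0.2015 0.0255]
t 11.1917
medium t 14.9917 grip mm 48.22252398117773 F [-1.1  0.9  4.2]
lifted grip 48.69834106199398
30
```

View pics/s2s.png

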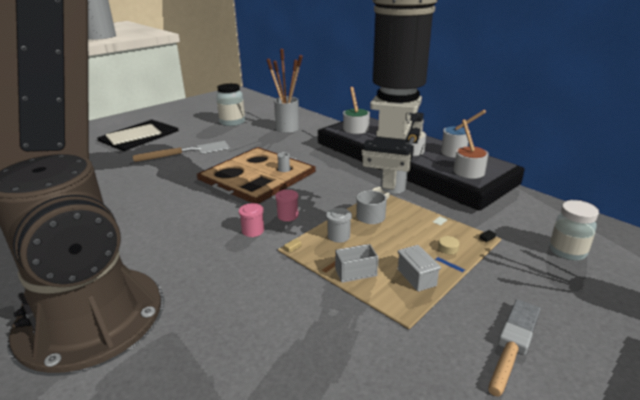

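The small tin stands in its recess at (284,160). The medium tin is held upright at (393,185). Carrying on.

Run:
```python
from h import *
place('medium',30)
ph=pick('large'); print(ph); snap('s3s','side')
```

```text
down F [-0.9 -0.9  0.3] [0.5593 0.3059 0.0255]
t 23.2583
large t 27.3333 grip mm 65.19423366523614 F [-1.  -0.7  4.9]
lifted grip 64.85282537039997
235
```

View pics/s3s.png

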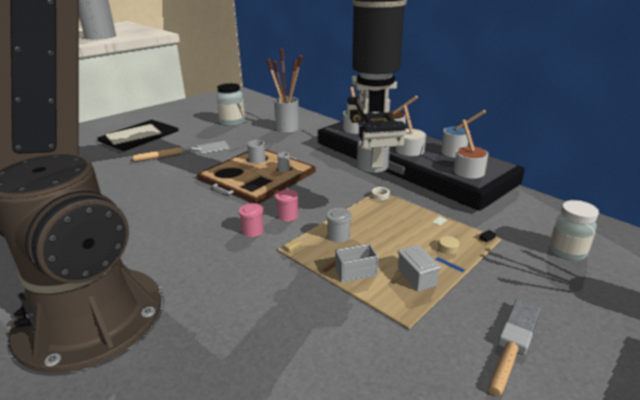

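The medium tin stands in the tray at (256,152), and the large one is held upright at (373,160). Next I'll place the large tin and pick the oblong.

Run:
```python
from h import *
place('large',235)
ph=pick('oblong'); print(ph); snap('s4s','side'); snap('s4')
```

```text
down F [-0.2  0.5 -0.8] [0.4551 0.2885 0.0254]
t 32.6917
oblong t 36.9083 grip mm 42.018670723370874 F [-1.3  1.3  5.7]
lifted grip 41.945436215367764
243.4
```

View pics/s4s.png

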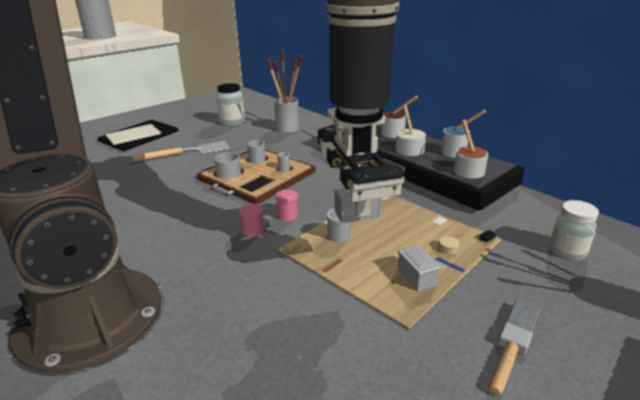

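View pics/s4.png

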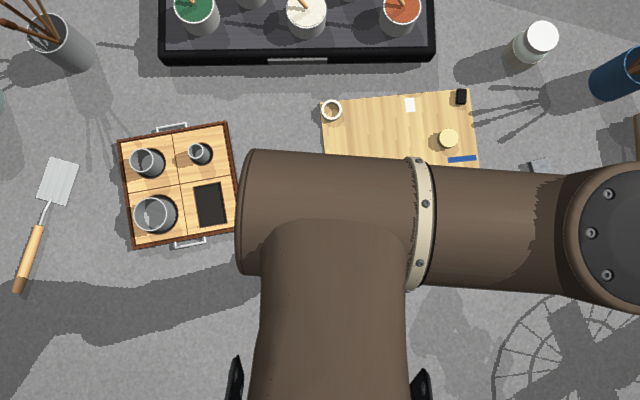

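Three tins sit in their recesses at (147,163), (199,153) and (155,214). The oblong is held upright at about (357,203) in the side view. Now I'll place it and check with the arm out of the way.

Run:
```python
from h import *
place('oblong',243.4)
robot.goto([.5,-.2,.3],R(180+30)); snap('s5'); snap('s5s','side'); print(robot.read_t())
d=np.load('pics/s5.npz')['d'];W=world('top',d);W[d==0]=-1
m=((W[...,2]>.035)&(W[...,2]<.12)).astype(np.uint8)
n,l,s,c=cv2.connectedComponentsWithStats(m)
for k in range(1,n):
    if s[k,4]>60:
        q=W[l==k]; zt=np.percentile(q[:,2],95); t=q[q[:,2]>zt-.006]; r=cv2.minAreaRect((t[:,:2]*1000).astype(np.float32))
        print(c[k].round(),'z',zt.round(4),'rect',np.round(r[0]),np.round(r[1]),round(r[2]))
```

```text
down F [ 0.4  0.6 -0.6] [0.4723 0.1842 0.0253]
t 42.3
43.925
[35. 43.] z 0.102 rect [778. 494.] [46. 24.] 17
[445. 193.] z 0.0527 rect [ 487. -289.] [17. 33.] 69
```

View pics/s5.png

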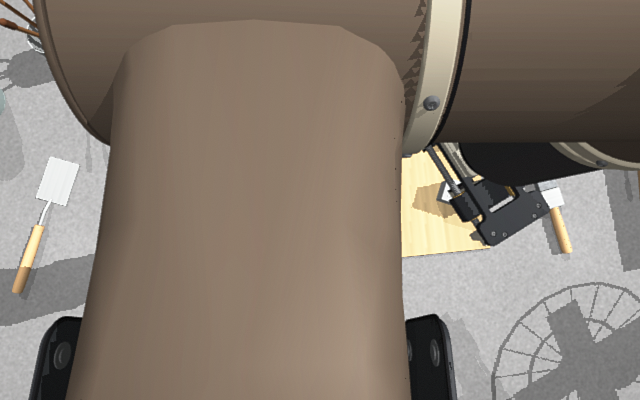

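View pics/s5s.png

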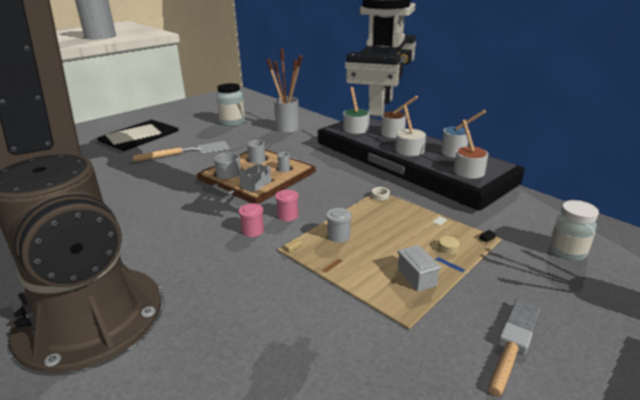

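The arm hides the tray in the top view. The side view looks right: all four tins are in the tray around (255,165), and the lidded tins haven't moved, at (339,225) and (418,268). I'll go back to the start posture, where the top view was clear, and measure.

Run:
```python
from h import *
robot.movej([84.918,20.546,0.682,0,-70.136,-16.507]); snap('s6'); print(robot.read_t())
d=np.load('pics/s6.npz')['d'];W=world('top',d);W[d==0]=-1
m=((W[...,2]>.035)&(W[...,2]<.12)).astype(np.uint8)
n,l,s,c=cv2.connectedComponentsWithStats(m)
for k in range(1,n):
    if s[k,4]>60:
        q=W[l==k]; zt=np.percentile(q[:,2],95); t=q[q[:,2]>zt-.006]; r=cv2.minAreaRect((t[:,:2]*1000).astype(np.float32))
        print(c[k].round(),'z',zt.round(4),'rect',np.round(r[0]),np.round(r[1]),round(r[2]))
```

```text
47.0167
[294.  31.] z 0.1139 rect [823.  -2.] [463.  55.] 89
[57. 40.] z 0.106 rect [797. 470.] [76. 76.] 12
[533.  44.] z 0.1012 rect [ 779. -468.] [60. 62.] 49
[622.  73.] z 0.0992 rect [ 720. -635.] [36. 77.] 86
[197. 151.] z 0.0592 rect [577. 202.] [30. 31.] 52
[143. 161.] z 0.066 rect [559. 305.] [47. 47.] 82
[461. 194.] z 0.0538 rect [ 483. -318.] [75. 46.] 70
[205. 204.] z 0.0564 rect [472. 186.] [70. 43.] 10
[363. 201.] z 0.0646 rect [ 471. -122.] [50. 50.] 51
[151. 214.] z 0.0612 rect [456. 289.] [66. 63.] 89
[287. 214.] z 0.0582 rect [449.  25.] [51. 49.] 44
[286. 264.] z 0.0584 rect [354.  29.] [50. 50.] 88
```

View pics/s6.png

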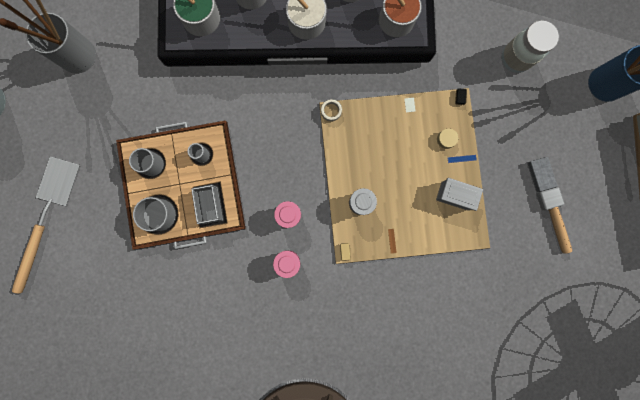

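All four tins stand in their own recesses, centred to about 2 mm, with their tops at floor height plus tin height. The lidded tins and the pink ones have not moved.

```bash
python3 -c "
from rig import robot
print(robot.job_done(),robot.read_t())"
```

```text
the job is handed in; nothing more can be done
the job is handed in; nothing more can be done
```

I packed the four open tins into their matching recesses and handed the job in just after 47 s of the allowed 104 s.

The last top-camera check, with the arm clear of the scene, showed:

- **Open tins:** each stands within about 2 mm of its recess centre. Their rims measure 59, 66, 61 and 56 mm above the table (small, medium, large, oblong), which is within about 1.5 mm of what they should be when sitting on the felt floor.
- **Lidded tins:** both are within 1 mm of where they started, and the two pink look-alikes have not moved either.
- **Forces:** the force readings at grasp and at set-down stayed below about 6 N.

An earlier top picture was blocked by the arm, so I moved it back to its start pose and measured again. No checks failed or disagreed.

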